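Load the sample tray and stack it on the stage tray

ROBOT

A 6-joint arm with a two-finger parallel gripper is mounted at the origin on a cart in front of the work surface, level with it; the furniture and walls round the work are solid. World frame = base frame: x ahead of the robot, y to its left, z up, the work surface at z = 0. Lengths are in m, angles in degrees, forces in N, time in s.
With the tool pointing down it reaches from about 0.375 to 0.9 m from the base axis. Payload 3.1 kg.
Tool frame: the origin (TCP) lies at the very end of the fingers, on their centre line; the grasp point (between the pads) lies 19 mm behind it; z points along the fingers, y is the line along which they close (so a half turn about z gives the same grasp; the last joint's range is limited). The gripper opens to 87 mm and grips with 3 to 60 N. Pads are 19 mm wide; open, the fingers measure 117 mm over their backs; the gripper's body (75 mm by 190 mm) begins 51 mm behind the grasp point.
Start: joints at [-83.738, 30.224, 82.088, -0, 67.689, -10.227], TCP at [0.177, -0.599, 0.223] pointing down, gripper open.
Joint ranges: [-176.69, 176.69], [-43.24, 126.21], [12.49, 139.97], [-82, 262], [0, 151.66], [-163.58, 163.58]. Speed limits (degrees/s): [159.86, 159.86, 180, 180, 180, 180].

INTERFACE

Orientations are given as a 3x3 rotation matrix whose columns are the frame's x, y, z axes.
In Python, from rig import * gives the robot as it stands.
- The arm moves only by the tool jog_arm, never from a script. Its arguments are lists of equal length, an entry for each row: "delta_pos": the shift along the world's x, y, z in cm, a list of three; "turn": the turn about the world's z in degrees; "grip": the closure, from 0 (fully open) to 1 (shut). In form: {"delta_pos": [[x, y, z], ...], "turn": [turn, ...], "grip": [grip, ...]}. A call has 1 to 12 rows; each row is the pose to reach, as a shift and turn from the pose commanded when the call began; what a row does not reach only later rows make up. A row lasts 1/8 s, in which the tool goes at most 62.5 mm and 10.7 degrees, less where a joint would pass 70% of its speed; a pose out of reach is approached as far as the arm can. A call with a gripper value outside its range is refused whole. The fingers move at their own pace and stop on an object; the grip force is fixed at half the most. Time passes only in rows, so rows that repeat a pose let the fingers close. It gives the time, the measured TCP pose, the force, the opening and the grip force at its end, in the units of the state.
- read_state(): the state, without advancing time (a new reading comes with each control period).
- capture(name): name is "scene" or "side" or "wrist"; returns a dict with "color" (480x640x3 uint8, blue, green, red), "fovy" (degrees; the focal length in pixels is half the picture's height over the tangent of half this angle, whatever the lens; pixels are square), "cx", "cy" (the principal point, pixels), "camera_from_world" (4x4, takes a point from world to camera coordinates). Camera axes: x right, y up, looking along -z (the intrinsics and any distortion apply to the point x, -y, -z); pixel columns grow to the right and rows downward; lengths in m; the calibration is good to about 2 mm. A picture is of the moment at which its call begins. There is no depth.
- hand_in(): hands the job in; it is judged then, once.
The state is a dict: "time_s": time; "joint_positions": joint angles; "qvel": joint speeds; "tau": joint torques, N m; "position": TCP position; "tcp_rot": TCP orientation; "force": force on the tool from outside, world axes, zero at the start; "moment": the same for the moment, N m; "opening": opening from 0.0 (shut) to 1.0 (fully open); "grasp_force": force on a finger pad.
Only numpy, scipy, OpenCV 4.12 (cv2) and the standard library are available. Lean on these libraries where they do the work, as an engineer would, in place of code of your own. Each camera call takes 0.05 s, during which the arm holds its last target. There are 200 camera calls.

TASK

Stand the loose red-capped vial upright in the empty recess of the loose white sample tray and let go of it. Then lift that tray by its handle and stack it gently on the lower tray on the stage, feeling about with light contact until all four lugs have dropped into the sockets and the tray is fully home and level; never force it, keep both vials standing in their recesses, and leave the other things on the bench alone.

Things in the scene. Friction and masses are not known exactly. Their poses are not given: they have to be found in the camera images.
- red_vial_mid (a point): Centre (half-way up, 29.5 mm above its foot) of the loose sample vial with the red screw cap, 23 mm in diameter and 59 mm tall, standing on the bench at the start. z is up along the vial. It is to be stood in the empty recess.
- blue_vial_mid (a point): Centre (29.5 mm above its foot) of the same kind of vial with a blue cap (23 mm diameter, 59 mm tall). It stands loose in the other recess of the white tray and must stay there.
- recess_empty (a point): Centre of the mouth of the empty round recess, on the deck's upper face of the white sample tray: 32 mm in diameter, 10 mm deep, flat floor. A vial standing in it has its centre 19.5 mm above this point. It lies 66 mm along the tray's +y from the tray's middle. Axes as those of the tray.
- recess_full (a point): Centre of the mouth of the other recess (32 mm diameter, 10 mm deep), 66 mm along the tray's -y, which holds the blue-capped vial.
- tray_deck (a point): Middle of the deck's upper face of the loose white sample tray (deck 116 mm along x, 182 along y, 12 thick; 0.3 to 0.5 kg). Four round blue lugs, 12 mm in diameter, feet bevelled 1 mm, stick out 10 mm below the deck at x = +-45, y = +-78 mm. It stands on its lugs on the bench, this point 22 mm above it. z up. It may be stacked either way round.
- handle_grip (a point): Centre of the black grip bar of the tray's lifting handle: 14 mm along the tray's x, 40 along y, 20 tall, over the tray's middle, 53 mm above the deck when drawn out. Pinch it across its 14 mm from above. Below the bar are an 11 mm thick stem and a boss that ends 16 mm above the deck.
- lift_handle (a joint): How far the lifting handle is pushed down into the tray: 0 = drawn out (as when the tray hangs from it), 0.008 m = end of travel. Pushed down while the tray is held from below, the bar yields on a damped spring (1.6 N at first, 4.8 N at the end), then it is solid.
- stage: Grey stage plate fixed to the bench, 140 mm along x, 204 along y, 8 thick; origin at the centre of its underside, z up. On it, on a locked cross slide, stands a grey lower tray turned exactly as the plate, but its middle may be anywhere up to 8 mm off the plate's middle, along the plate's x and along its y. That shift is not in the plate's pose and does not yield to light pushes.
- post_level (a point): Point over the plate's middle (not the shifted lower tray's), 38 mm above the bench, level with the flat tops of the lower tray's four blue posts. Posts are 34 mm square, at x = +-45, y = +-78 mm from the lower tray's middle; each has in its top a square socket 15 mm wide (1.5 mm play to each side of a lug), 12 mm deep, edge bevelled 1 mm.
- tray_home (a point): Point over the plate's middle, 50 mm above the bench: the height of the white deck's upper face when all lugs are home and the deck rests on the post tops. With lugs standing on the post tops the deck's face is at 60 mm. Its x and y do not know the lower tray's shift.
- mug: Green mug, 86 x 118 mm, 96 mm tall, a bystander at the back of the bench; origin at the centre of its underside.
- pellet_die: Steel pellet die, 54 mm in diameter, 88 mm tall, a bystander; origin at the centre of its underside.
- calculator: Black pocket calculator, 120 x 70 x 13 mm, a bystander; origin at the centre of its underside.
- upper_tray: The white sample tray as a whole (see tray_deck); its origin lies in its middle at the level of the lugs' feet, 22 mm below the deck's upper face.
- red_vial: The red-capped vial as a whole (see red_vial_mid); origin at the centre of its foot.
Things that resemble listed ones, but are neither listed nor needed, are in the scene too. Leave any green look-alike of the red_vial alone.

How it is judged (in metres and radians):
On the way, in this order (a step that is already met when the one before it is completed fails the run):
1. the red-capped vial stands released in the empty recess while the tray is still on the bench (horizontal distance between red_vial_mid and recess_empty below 0.007 m and z of red_vial_mid in the frame of recess_empty between 0.015 and 0.0235 m and angle between red_vial_mid's own z axis and vertical below 0.15 rad and contact force between the fingers and red_vial below 0.1 N and height (world z) of tray_deck below 0.026 m), for 0.2 s.
2. the tray sits fully home on the lower tray (z of tray_deck in the frame of stage between 0.047 and 0.0525 m and x of tray_deck in the frame of stage between -0.012 and 0.012 m and y of tray_deck in the frame of stage between -0.012 and 0.012 m and angle between the y axis of tray_deck and the y axis of stage, either way round below 0.06 rad and angle between tray_deck's own z axis and vertical below 0.02 rad), for 0.2 s.
At the end, for the whole second after the job is handed in: Tray home on the lower tray: deck face 47-52.5 mm above the stage underside, level to 0.02 rad, in line to 0.06 rad (either way round), within 12 mm of the plate middle in its x and y, at rest; each vial within 7 mm of its recess, tilt under 0.15 rad, red vial centre 15-23.5 mm above the mouth (all of step 2 and horizontal distance between red_vial_mid and recess_empty below 0.007 m and z of red_vial_mid in the frame of recess_empty between 0.015 and 0.0235 m and angle between each of red_vial_mid, blue_vial_mid's own z axis and vertical below 0.15 rad and horizontal distance between blue_vial_mid and recess_full below 0.007 m and linear speed of upper_tray below 0.01 m/s); the robot touches nothing.
It fails at once if the tray is pressed or knocked against the stage or its lower tray with more than 25 N (contact force between upper_tray and stage above 25 N).
It fails at once if the robot touches the stage or its lower tray with more than 10 N (contact force between any of the arm, the fingers and stage above 10 N).
It fails at once if a vial is tipped over (angle between any of red_vial_mid, blue_vial_mid's own z axis and vertical above 0.7 rad).
It fails at once if a bystander (mug, pellet die, calculator) is moved by more than 20 mm (distance of any of mug, pellet_die, calculator from where it was at the start of the episode above 0.02 m).
It also fails if it takes over 58 s, if anything falls off the work surface, if the arm or the gripper's body presses on something with over 40 N, if the wrist force passes 120 N, or if a joint passes its speed limit or range.

## Working session

There is one attempt and no reset: what is moved stays moved. The work goes in short steps, Python scripts to look and compute and a tool call to move; the robot and the scene stay as the last step left them, time stands still between calls to the robot, and variables do not carry over. Pictures are saved under pics/ and viewed, at most 14 in all, crops included, and the job is handed in when it is done.

Besides the shell and the picture viewer there is one more tool, called after "Emit:" in YAML: its name, and indented under it one key for each argument. jog_arm: Moves the arm, as the interface text tells. Its arguments: {"type":"object","properties":{"delta_pos":{"type":"array"},"turn":{"type":"array"},"grip":{"type":"array"}},"required":["delta_pos","turn","grip"]}

```bash
mkdir -p pics; cat > h.py <<'E'
from rig import *
import numpy as np, cv2
def shot(n,f):
    c=capture(n); cv2.imwrite('pics/%s.png'%f,c['color']); np.savez('pics/%s.npz'%f,**c); return c
def load(f): return dict(np.load('pics/%s.npz'%f,allow_pickle=True))
def F(c): return 240/np.tan(np.radians(float(c['fovy']))/2)
def ray(c,u,v):
    f=F(c); d=np.array([(u-c['cx'])/f,-(v-c['cy'])/f,-1.]); M=np.array(c['camera_from_world']); R=M[:3,:3]
    return -R.T@M[:3,3], R.T@d
def onz(c,u,v,z):
    o,d=ray(c,u,v); return o+d*(z-o[2])/d[2]
def proj(c,p):
    M=np.array(c['camera_from_world']); q=M[:3,:3]@p+M[:3,3]; f=F(c); return np.array([c['cx']-f*q[0]/q[2],c['cy']+f*q[1]/q[2]])
E
python3 - <<'E'
from h import *
for n in ['scene','side']:
    c=shot(n,n+'0'); print(n,{k:v for k,v in c.items() if k!='color'})
a=[load(n+'0')['color'] for n in('scene','side')]
print(read_state())
E
```

```text
scene {'fovy': 46.58750904341517, 'cx': 315.93024798585344, 'cy': 238.99359608869878, 'camera_from_world': array([[ 0.52826138, -0.84871087, -0.0250954 , -0.26135061],
       [ 0.3757761 ,  0.2071854 ,  0.9032533 , -0.28355526],
       [-0.76140149, -0.48658409,  0.42837331, -1.10138563],
       [ 0.        ,  0.        ,  0.        ,  1.        ]])}
side {'fovy': 53.73087050282329, 'cx': 322.0979374185733, 'cy': 244.26322219505437, 'camera_from_world': array([[-0.86178156, -0.50664139, -0.02543721,  0.45270684],
       [ 0.18721597, -0.3642524 ,  0.91228854, -0.15149744],
       [-0.4714687 ,  0.78143118,  0.40875735, -1.33372584],
       [ 0.        ,  0.        ,  0.        ,  1.        ]])}
{'time_s': 0.1, 'joint_positions': array([-8.37378281e+01,  3.02718464e+01,  8.21485517e+01, -8.10800602e-04,
        6.76897291e+01, -1.02263538e+01]), 'qvel': array([ 0.07656357, -0.14937718, -0.11876827,  0.06578198, -0.0174099 ,
        0.0808948 ]), 'tau': array([ 1.40488173e-04, -4.40984058e+01, -1.77150142e+01,  6.34497358e-02,
        5.34155988e-02, -5.07708376e-05]), 'position': array([ 0.1773512 , -0.59862623,  0.22169146]), 'tcp_rot': array([[ 9.58875102e-01,  2.83828273e-01, -2.22670595e-04],
       [ 2.83828171e-01, -9.58873258e-01,  1.90918479e-03],
       [ 3.28367742e-04, -1.89386994e-03, -9.99998153e-01]]), 'force': array([ 0.33404695, -0.42860784,  1.763947  ]), 'moment': array([ 0.02145693,  0.01250342, -0.05322538]), 'grasp_force': 0.0, 'opening': 0.9993299034107389}
```

View pics/scene0.png

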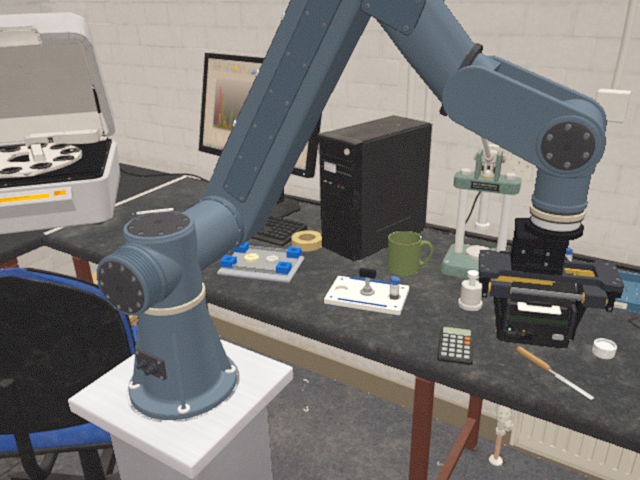

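View pics/side0.png

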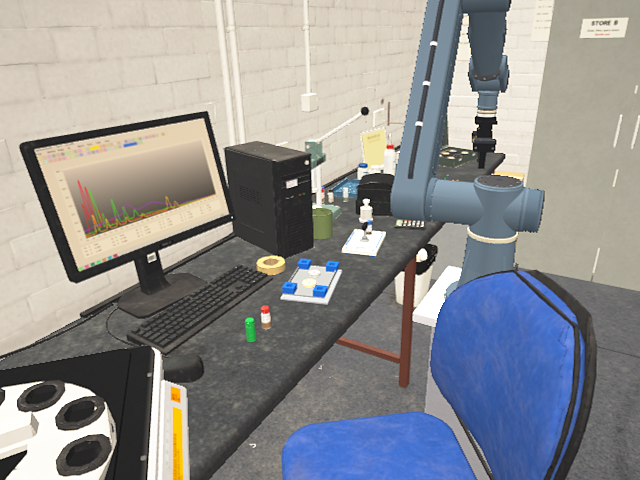

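The scene view shows the stage near (262,262), the tray near (367,294) with its blue vial at (394,288), the mug at (405,253) and the calculator at (456,345). The side view shows the red vial at (266,317), its green look-alike at (250,330), the stage at (312,283) and the tray at (364,241).

```bash
python3 - <<'E'
from h import *
s=load('side0'); c=load('scene0')
def blobs(im,lo,hi,box,mn=8):
    h=cv2.cvtColor(im,cv2.COLOR_BGR2HSV); m=cv2.inRange(h,lo,hi); k=np.zeros_like(m); x0,y0,x1,y1=box;k[y0:y1,x0:x1]=m[y0:y1,x0:x1]
    n,l,st,ce=cv2.connectedComponentsWithStats(k); return [(st[i],ce[i].round(1)) for i in range(1,n) if st[i][4]>=mn]
B=((100,150,60),(125,255,255))
print('red',blobs(s['color'],(0,150,80),(8,255,255),(240,290,290,350)))
# cap centre
print('red z0.053',onz(s,265.5,311,.053), 'foot',onz(s,266,328,0))
for n,im,bx in(('side',s,(270,250,350,310)),('scene',c,(200,230,320,290))):
    r=blobs(im['color'],*B,bx,15); 
    for a,b in r: print(n,a,b,onz(im,*b,.03))
print('blue cap',blobs(c['color'],*B,(380,270,410,300),5),blobs(s['color'],*B,(340,210,400,260),5))
a=cv2.resize(c['color'][225:325,210:450],None,fx=3.3,fy=3.3,interpolation=cv2.INTER_CUBIC)
cv2.imwrite('pics/a.png',a)
for n,im,bx in(('side',s,(335,220,395,262)),('scene',c,(320,270,415,320))):
    for a,b in blobs(im['color'],(0,0,190),(179,45,255),bx,100):print(n,a,b,onz(im,*b,.022))
    h=cv2.cvtColor(im['color'],cv2.COLOR_BGR2HSV); m=cv2.inRange(h,(0,0,170),(179,50,255)); k=0*m;x0,y0,x1,y1=bx;k[y0:y1,x0:x1]=m[y0:y1,x0:x1]
    q=cv2.convexHull(max(cv2.findContours(k,0,2)[0],key=cv2.contourArea)); q=cv2.approxPolyDP(q,4,True)[:,0]
    print(q.tolist()); print([onz(im,*p,.022).round(3).tolist() for p in q])
E
```

```text
red [(array([261, 306,   9,   7,  53], dtype=int32), array([265., 309.]))]
red z0.053 [0.44818977 0.41184096 0.053     ] foot [0.45202189 0.41110122 0.        ]
side [298 259  13  10 114] [304.1 263.3] [0.53272768 0.09805684 0.03      ]
side [326 261  13  11 113] [331.6 265.6] [0.44779123 0.07191464 0.03      ]
side [282 282  15  12 142] [288.9 287.5] [0.48786401 0.24977922 0.03      ]
side [313 285  14  12 142] [319.5 290.7] [0.40092581 0.22452552 0.03      ]
scene [234 242  15  11  98] [242.  247.4] [0.48668685 0.24038724 0.03      ]
scene [287 246  14  12 135] [293.4 252. ] [0.53346455 0.09663844 0.03      ]
scene [220 255  16  13 155] [227.4 260.8] [0.40279965 0.22330314 0.03      ]
scene [276 262  15  12 153] [283.  267.4] [0.44550665 0.07022601 0.03      ]
blue cap [(array([391, 279,   8,   5,  27], dtype=int32), array([394.1, 281.5])), (array([380, 281,  10,   3,  12], dtype=int32), array([384.5, 282. ]))] [(array([367, 221,   5,   3,   9], dtype=int32), array([369.1, 222.3]))]
side [342 225  44  31 811] [363.9 242. ] [ 0.44550951 -0.15353467  0.022     ]
[[385, 232], [375, 255], [342, 252], [354, 229], [371, 225]]
[[0.416, -0.27, 0.022], [0.367, -0.075, 0.022], [0.474, -0.046, 0.022], [0.53, -0.244, 0.022], [0.491, -0.309, 0.022]]
scene [ 324  276   85   38 1861] [365.9 294.9] [ 0.44064746 -0.17604055  0.022     ]
[[324, 298], [337, 276], [408, 286], [399, 314], [325, 303]]
[[0.379, -0.096, 0.022], [0.487, -0.069, 0.022], [0.529, -0.247, 0.022], [0.403, -0.279, 0.022], [0.361, -0.109, 0.022]]
```

View pics/a.png

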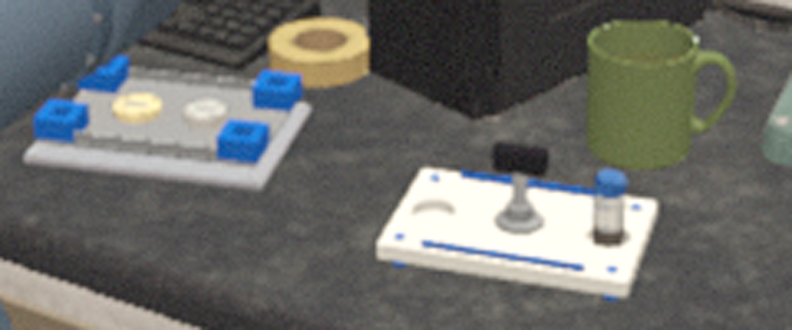

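The crop shows the tray's empty recess on its left, stage side, the handle bar in the middle and the blue vial on the right. All four blue posts are visible at the stage.

```bash
python3 - <<'E'
from h import *
s=load('side0'); c=load('scene0')
print('green',onz(s,250.5,341,0),onz(s,250,321,.056))
print('red foot',onz(s,266,328,0))
print('tower corner',onz(c,355,256,0),onz(s,281,252,0),'mug',onz(c,405,272,0),'die',onz(c,470,306,0),'monitor stand',onz(s,155,308,0))
E
```

```text
green [0.45201089 0.47529695 0.        ] [0.45128811 0.47034716 0.056     ]
red foot [0.45202189 0.41110122 0.        ]
tower corner [ 0.64635682 -0.03578508  0.        ] [0.68527562 0.01021981 0.        ] mug [ 0.62876198 -0.19609898  0.        ] die [ 0.54962618 -0.39776169  0.        ] monitor stand [0.78741866 0.47997377 0.        ]
```

Emit:
jog_arm:
  delta_pos:
    - [27,40,0]
    - [27,40,0]
    - [27,40,0]
    - [27,40,0]
    - [27,40,0]
    - [27,40,0]
    - [27,40,0]
    - [27,40,0]
  turn: [85,85,85,85,85,85,85,85]
  grip: [0,0,0,0,0,0,0,0]

```text
time_s: 1.1
position: [0.4481, -0.1967, 0.2224]
tcp_rot: [[-0.206, 0.978, -0.0], [0.978, 0.206, 0.001], [0.001, -0.0, -1.0]]
force: [-0.9, -0.5, -0.7]
opening: 0.999
grasp_force: 0.0
```

```bash
python3 - <<'E'
from h import *
c=shot('wrist','w1'); M=c['camera_from_world'];R=M[:3,:3]; print(c['fovy'],-R.T@M[:3,3],-R[2])
E
```

```text
70.52547091664445 [ 0.43294971 -0.12235143  0.38474878] [ 0.05584683 -0.26898681 -0.96152339]
```

View pics/w1.png

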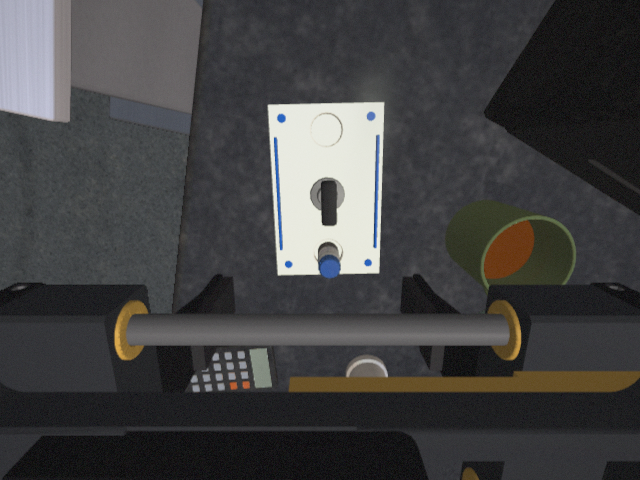

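Emit:
jog_arm:
  delta_pos:
    - [0,36,2]
    - [0,36,2]
    - [0,36,2]
    - [0,36,2]
    - [0,36,2]
    - [0,36,2]
    - [0,36,2]
  turn: [0,0,0,0,0,0,0]
  grip: [0,0,0,0,0,0,0]

```text
time_s: 2.02
position: [0.4469, 0.1634, 0.2425]
tcp_rot: [[-0.204, 0.979, 0.0], [0.979, 0.204, 0.0], [0.0, 0.0, -1.0]]
force: [0.3, -0.9, 0.6]
opening: 1.003
grasp_force: 0.0
```

Wrist view 1 shows the tray deck from (270,103) to (380,275), the empty recess at (326,130), the handle bar at (329,202) and the blue vial's foot near (328,250).

```bash
cat >> h.py <<'E'
def mask(im,lo,hi): return cv2.inRange(cv2.cvtColor(im,cv2.COLOR_BGR2HSV),lo,hi)
def blobs(m,mn):
    n,l,st,ce=cv2.connectedComponentsWithStats(m); return [(st[i],ce[i]) for i in range(1,n) if st[i][4]>=mn]
def rect(c,m,z):
    q=cv2.convexHull(max(cv2.findContours(m,0,2)[0],key=cv2.contourArea))[:,0]
    P=np.array([onz(c,*p,z)[:2] for p in q],np.float32)*1000
    return cv2.minAreaRect(P)
BL=((100,130,50),(125,255,255))
E
python3 - <<'E'
from h import *
c=load('w1'); m=mask(c['color'],(0,0,190),(179,50,255)); m[:, :250]=0;m[:,400:]=0;m[300:]=0
print('deck rect',rect(c,m,.022))
for b in blobs(mask(c['color'],*BL),15): print(b[0],onz(c,*b[1],.022).round(4))
e=onz(c,326,130,.022);print('recess approx',e)
c=shot('wrist','w2')
for b in blobs(mask(c['color'],*BL),60): print('w2',b[0],b[1].round(1),onz(c,*b[1],.038).round(4))
for b in blobs(mask(c['color'],(0,150,80),(8,255,255)),30)+blobs(mask(c['color'],(172,150,80),(179,255,255)),30): print('red',b[0],onz(c,*b[1],.059).round(4))
E
```

```text
deck rect ((453.4944763183594, -171.7166748046875), (115.52921295166016, 182.02342224121094), 13.206774711608887)
[367 112   7   8  38] [ 0.4793 -0.0856  0.022 ]
[278 114   7   8  47] [ 0.3918 -0.1061  0.022 ]
[374 136   5 112 217] [ 0.5049 -0.1614  0.022 ]
[274 138   8 112 253] [ 0.4015 -0.1803  0.022 ]
[319 255  21  23 365] [ 0.4734 -0.2521  0.022 ]
[285 261   7   7  33] [ 0.4275 -0.2583  0.022 ]
[365 260   6   6  31] [ 0.5151 -0.2379  0.022 ]
recess approx [ 0.43862234 -0.10814834  0.022     ]
w2 [   28     0   183    97 12886] [126.4  39.3] [0.2322 0.294  0.038 ]
w2 [ 0 13  8 23 73] [ 3.  23.9] [0.1166 0.2832 0.038 ]
w2 [  0  43  55  43 931] [22.2 68.2] [0.1334 0.2476 0.038 ]
w2 [ 356  128   35   36 1099] [373.  145.8] [0.489  0.2469 0.038 ]
w2 [ 270  136   36   36 1063] [287.4 153.4] [0.4031 0.2211 0.038 ]
w2 [362 265  32  35 984] [377.8 281.9] [0.5324 0.0999 0.038 ]
w2 [287 271  31  34 924] [301.9 287.9] [0.4473 0.0743 0.038 ]
```

View pics/w2.png

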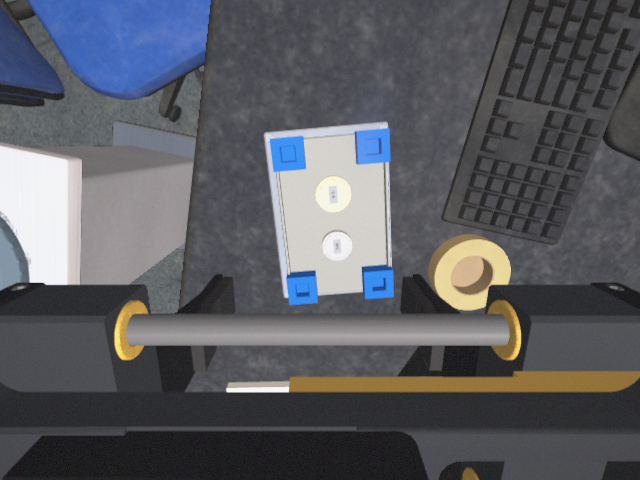

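Wrist view 2 shows the four posts with dark square sockets at (288,154), (373,146), (302,288) and (378,283). The lower tray's yaw is about 16.7°. Next is the vial.

Emit:
jog_arm:
  delta_pos:
    - [0.3,6,-2]
    - [0.3,12,-4]
    - [0.3,16,-5]
    - [0.3,16,-5]
    - [0.3,16,-5]
  turn: [1.4,1.4,1.4,1.4,1.4]
  grip: [0,0,0,0,0]

```text
time_s: 2.7
position: [0.4507, 0.319, 0.1923]
tcp_rot: [[-0.222, 0.975, -0.001], [0.975, 0.222, -0.001], [-0.001, -0.001, -1.0]]
force: [-0.4, -0.4, 0.5]
opening: 1.001
grasp_force: 0.0
```

```bash
python3 - <<'E'
from h import *
c=shot('wrist','w3'); 
for lo,hi in(((0,150,60),(8,255,255)),((170,150,60),(179,255,255)),((45,120,60),(75,255,255))):
    for b in blobs(mask(c['color'],lo,hi),30): print(lo,b[0],b[1].round(1),onz(c,*b[1],.059).round(4),onz(c,*b[1],.05).round(4))
print(read_state()['position'])
E
```

```text
(0, 150, 60) [334 121  26  27 471] [345.8 134.4] [0.4555 0.4048 0.059 ] [0.4561 0.4052 0.05  ]
(45, 120, 60) [ 346   37   34   43 1041] [362.4  57.9] [0.4542 0.4633 0.059 ] [0.4548 0.4654 0.05  ]
[0.45077447 0.31886386 0.19255876]
```

View pics/w3.png

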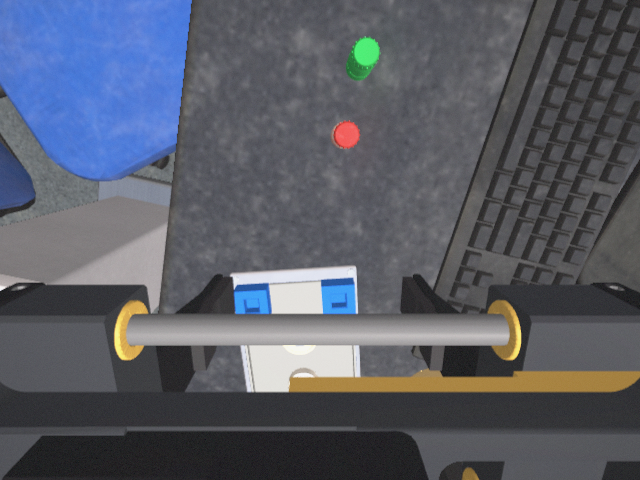

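Wrist view 3 shows the red cap at (346,134), which gives (0.4555, 0.405) m, and the green look-alike further off at (366,52). I'll grasp across x.

Emit:
jog_arm:
  delta_pos:
    - [0.5,5,-3]
    - [0.5,8.6,-7]
    - [0.5,8.6,-10]
    - [0.5,8.6,-14]
    - [0.5,8.6,-17.1]
    - [0.5,8.6,-17.1]
    - [0.5,8.6,-17.1]
    - [0.5,8.6,-17.1]
    - [0.5,8.6,-17.1]
    - [0.5,8.6,-17.1]
    - [0.5,8.6,-17.1]
  turn: [0,0,0,0,0,0,0,0,0,0,0]
  grip: [0,0,0,0,0,0.5,1,1,1,1,1]

```text
time_s: 4.12
position: [0.4554, 0.4069, 0.0219]
tcp_rot: [[-0.223, 0.975, 0.0], [0.975, 0.223, 0.0], [0.0, 0.0, -1.0]]
force: [-0.0, -0.5, -0.4]
opening: 0.404
grasp_force: 0.0
```

Emit:
jog_arm:
  delta_pos:
    - [0,0,0]
    - [0,0,0]
    - [0,0,0]
    - [0,0,0]
    - [0,0,0]
  turn: [0,0,0,0,0]
  grip: [1,1,1,1,1]

```text
time_s: 4.75
position: [0.4554, 0.4068, 0.0215]
tcp_rot: [[-0.223, 0.975, -0.0], [0.975, 0.223, 0.0], [0.0, -0.0, -1.0]]
force: [-1.0, -0.4, 0.9]
opening: 0.253
grasp_force: 30.0
```

Emit:
jog_arm:
  delta_pos:
    - [0,0,3]
    - [0,0,9]
    - [0,0,15]
    - [-1,-6,18]
    - [-1,-12,18]
    - [-1,-18,18]
    - [-1,-24,18]
    - [-1,-27,18]
    - [-1,-27,18]
    - [-1,-27,18]
  turn: [0,0,0,0,0,0,0,0,0,0]
  grip: [1,1,1,1,1,1,1,1,1,1]

```text
time_s: 6.0
position: [0.4455, 0.1372, 0.2016]
tcp_rot: [[-0.223, 0.975, 0.0], [0.975, 0.223, 0.0], [0.0, 0.0, -1.0]]
force: [0.4, 0.3, -0.3]
opening: 0.255
grasp_force: 30.0
```

```bash
python3 - <<'E'
from h import *
c=shot('wrist','w4'); s=shot('side','side4'); d=shot('scene','scene4')
M=c['camera_from_world'];R=M[:3,:3]; print(-R.T@M[:3,3])
m=mask(c['color'],*BL)
for b in blobs(m,60):
    x,y,w,h,_=b[0]; g=c['color'][y:y+h,x:x+w].sum(2)
    print(b[0],b[1].round(1),onz(c,*b[1],.038).round(4))
a=c['color'][60:330,230:430]; cv2.imwrite('pics/w4c.png',cv2.resize(a,None,fx=2.2,fy=2.2,interpolation=2))
E
```

```text
[0.42897574 0.21129744 0.36397512]
[  31    0  170   75 8976] [119.1  29. ] [0.2443 0.2643 0.038 ]
[  0  14  37  29 199] [17.1 26.1] [0.1599 0.2472 0.038 ]
[  0  22  22  28 249] [ 6.4 37.8] [0.1509 0.2361 0.038 ]
[ 372   98   39   42 1486] [391.1 118.4] [0.4892 0.247  0.038 ]
[ 272  106   40   41 1426] [292.  125.4] [0.403 0.221 0.038]
[373 258  36  28 933] [390.7 271.3] [0.5305 0.1046 0.038 ]
[288 263  32  25 238] [297.9 269.9] [0.4374 0.0849 0.038 ]
```

View pics/w4c.png

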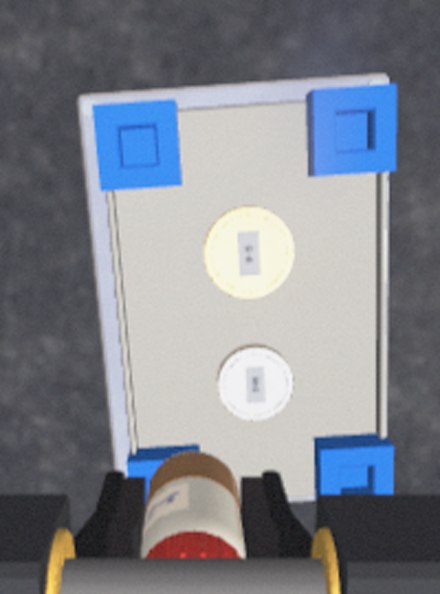

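Wrist view 4 shows the sockets at crop (139,146) and (354,130), and the vial held upright with its foot edge near crop (193,455). I'll check where the vial sits in the hand.

```bash
python3 - <<'E'
from h import *
c=load('w4'); t=np.array([0.4455,0.1372,0.2016]); X=np.array([-.223,.975]);Y=np.array([.975,.223])
for v in(452,456,460):
    p=onz(c,193/2.2+230,v/2.2+60,.180); print(v,(p-t)[:2]@X*1000-11.5,(p-t)[:2]@Y*1000)
for u,v in((139,146),(354,130)): print(onz(c,u/2.2+230,v/2.2+60,.038))
E
```

```text
452 -3.4642674998422063 0.6076953710866956
456 -4.579578179424708 0.6084017187003394
460 -5.698392410812577 0.6091102851804212
[0.40418681 0.22048921 0.038     ]
[0.4892602  0.24639033 0.038     ]
```

Emit:
jog_arm:
  delta_pos:
    - [-0.7,-6,0]
    - [-0.7,-12,0]
    - [-0.7,-18,0]
    - [-0.7,-23,-1]
    - [-0.7,-24.2,-4]
    - [-0.7,-24.2,-8]
    - [-0.7,-24.2,-12]
    - [-0.7,-24.2,-15]
    - [-0.7,-24.2,-15.3]
    - [-0.7,-24.2,-15.3]
  turn: [0,0,0,0,0,0,0,0,0,0]
  grip: [1,1,1,1,1,1,1,1,1,1]

```text
time_s: 7.4
position: [0.439, -0.1049, 0.0489]
tcp_rot: [[-0.224, 0.975, 0.0], [0.975, 0.224, -0.0], [-0.0, 0.0, -1.0]]
force: [1.8, 0.1, -1.0]
opening: 0.251
grasp_force: 30.0
```

```bash
python3 - <<'E'
from h import *
s=shot('side','side5'); d=shot('scene','scene5')
cv2.imwrite('pics/s5.png',np.vstack([cv2.resize(s['color'][200:265,325:405],None,fx=5,fy=4.5,interpolation=2),cv2.resize(d['color'][245:310,320:400],None,fx=5,fy=4.5,interpolation=2)]))
E
```

```text
(no output)
```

View pics/s5.png

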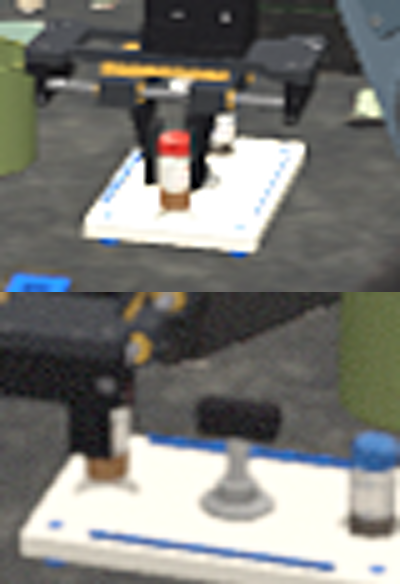

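The views show the vial's foot centred over the recess outline in both pictures (scene crop (107,478)). Next I lower it and let go.

Emit:
jog_arm:
  delta_pos:
    - [0,0,-0.4]
    - [0,0,-0.8]
    - [0,0,-1.1]
    - [0,0,-1.3]
    - [0,0,-1.4]
    - [0,0,-1.4]
  turn: [0,0,0,0,0,0]
  grip: [1,1,1,1,1,1]

```text
time_s: 8.25
position: [0.4384, -0.1052, 0.0344]
tcp_rot: [[-0.223, 0.975, -0.0], [0.975, 0.223, 0.0], [0.0, -0.0, -1.0]]
force: [-0.0, 0.7, 0.2]
opening: 0.253
grasp_force: 30.0
```

Emit:
jog_arm:
  delta_pos:
    - [0,0,0]
    - [0,0,0]
    - [0,0,0]
    - [0,0,0]
    - [0,0,2]
    - [0,0,6]
    - [0,0,12]
    - [0,0,17]
    - [0,0,17]
  turn: [0,0,0,0,0,0,0,0,0]
  grip: [0,0,0,0,0,0,0,0,0]

```text
time_s: 9.38
position: [0.4408, -0.1064, 0.2082]
tcp_rot: [[-0.223, 0.975, 0.009], [0.975, 0.223, -0.004], [-0.006, 0.007, -1.0]]
force: [-0.7, -1.0, -0.5]
opening: 0.996
grasp_force: 0.0
```

Emit:
jog_arm:
  delta_pos:
    - [0,-5,0]
    - [0,-9,0]
    - [0,-9,0]
    - [0,-9,0]
  turn: [0,0,0,0]
  grip: [0,0,0,0]

```text
time_s: 9.88
position: [0.4373, -0.1942, 0.2032]
tcp_rot: [[-0.222, 0.975, -0.003], [0.975, 0.222, 0.003], [0.003, -0.002, -1.0]]
force: [0.1, 0.4, -0.0]
opening: 1.002
grasp_force: 0.0
```

```bash
python3 - <<'E'
from h import *
c=shot('wrist','w6')
m=mask(c['color'],(0,0,180),(179,60,255)); m[:, :240]=0;m[:,420:]=0;m[280:]=0
for b in blobs(mask(c['color'],*BL),25): print(b[0],onz(c,*b[1],.022).round(4))
for b in blobs(mask(c['color'],(0,150,60),(8,255,255)),30): print('red',b[0],b[1],onz(c,*b[1],.071).round(4))
M=c['camera_from_world'];R=M[:3,:3]; print(-R.T@M[:3,3])
cv2.imwrite('pics/w6c.png',cv2.resize(c['color'][40:320,220:440],None,fx=2.1,fy=2.1,interpolation=2))
E
```

```text
[382 117   8   9  51] [ 0.4795 -0.0856  0.022 ]
[288 118   8   8  54] [ 0.3917 -0.1061  0.022 ]
[284 142   6 118 272] [ 0.4016 -0.1801  0.022 ]
[386 142   8 117 295] [ 0.5038 -0.1565  0.022 ]
[329 267  22  24 402] [ 0.4756 -0.2534  0.022 ]
[376 271   7   6  34] [ 0.5153 -0.2376  0.022 ]
[292 272   7   6  35] [ 0.4274 -0.2586  0.022 ]
red [330 120  20  25 301] [338.50498339 131.40863787] [ 0.4353 -0.107   0.071 ]
[ 0.4212411  -0.12045951  0.36580977]
```

View pics/w6c.png

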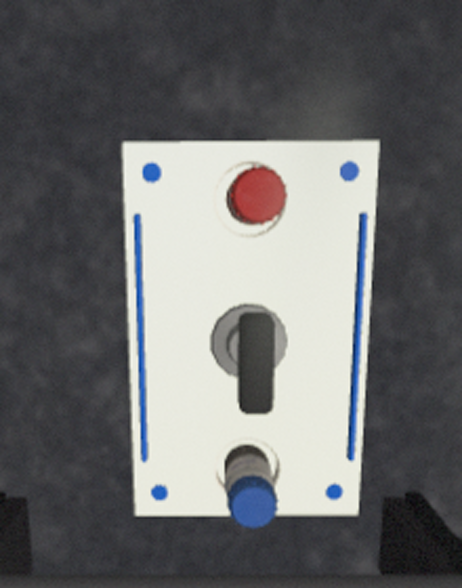

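The vial stands in the recess (crop (258,195)). The deck marks give the tray's middle as (0.4535, -0.172) with yaw 13.2°. Next is the handle.

Emit:
jog_arm:
  delta_pos:
    - [1.55,2.3,-2]
    - [1.55,2.3,-6]
    - [1.55,2.3,-10]
    - [1.55,2.3,-13]
    - [1.55,2.3,-15]
    - [1.55,2.3,-15]
    - [1.55,2.3,-15]
    - [1.55,2.3,-15]
    - [1.55,2.3,-15]
  turn: [0.3,0.3,0.3,0.3,0.3,0.3,0.3,0.3,0.3]
  grip: [0.5,0.5,0.55,0.6,0.7,0.75,0.8,0.8,0.8]

```text
time_s: 11.05
position: [0.4544, -0.1725, 0.0554]
tcp_rot: [[-0.228, 0.974, 0.001], [0.974, 0.228, -0.001], [-0.001, 0.001, -1.0]]
force: [-0.4, -0.4, -0.6]
opening: 0.207
grasp_force: 0.0
```

Emit:
jog_arm:
  delta_pos:
    - [0,0,0]
    - [0,0,0]
    - [0,0,0]
    - [0,0,0]
    - [0,0,0]
  turn: [0,0,0,0,0]
  grip: [0.9,1,1,1,1]

```text
time_s: 11.68
position: [0.4539, -0.1724, 0.0545]
tcp_rot: [[-0.228, 0.974, -0.0], [0.974, 0.228, -0.0], [-0.0, -0.0, -1.0]]
force: [-1.9, -0.7, 1.6]
opening: 0.153
grasp_force: 30.0
```

Emit:
jog_arm:
  delta_pos:
    - [0,0,0.4]
    - [0,0,1]
    - [0,0,2]
    - [0,0,3.5]
    - [0,0,5]
    - [0,0,6.5]
    - [0,0,8]
    - [0,0,8]
    - [0,0,8]
  turn: [0,0,0,0,0,0,0,0,0]
  grip: [1,1,1,1,1,1,1,1,1]

```text
time_s: 12.8
position: [0.4535, -0.172, 0.1344]
tcp_rot: [[-0.228, 0.974, -0.001], [0.974, 0.228, 0.0], [0.0, -0.0, -1.0]]
force: [0.4, -0.9, -5.0]
opening: 0.161
grasp_force: 30.0
```

```bash
python3 - <<'E'
from h import *
c=shot('wrist','w7'); s=shot('side','side7'); d=shot('scene','scene7')
st=read_state(); t=st['position']; print(t,st['force'],st['moment'])
zd=t[2]+.019-.053
for b in blobs(mask(c['color'],*BL),25): print(b[0],b[1].round(1),onz(c,*b[1],zd).round(4))
A=cv2.resize(c['color'],(533,400)); B=np.vstack([cv2.resize(s['color'][195:265,325:405],(267,200),interpolation=2),cv2.resize(d['color'][240:310,330:410],(267,200),interpolation=2)])
cv2.imwrite('pics/w7c.png',np.hstack([A,B]))
E
```

```text
[ 0.45346064 -0.17194602  0.13395135] [-0.42045801  0.03800717 -4.81189021] [ 0.00815038 -0.12954818  0.00934861]
[228 130  15  16 182] [235.5 137.7] [ 0.3916 -0.1056  0.1   ]
[392 130  15  16 183] [399.2 137.7] [ 0.4801 -0.0849  0.1   ]
[222 172  13 113 632] [228.1 227. ] [ 0.3957 -0.1571  0.1   ]
[400 172  14 113 638] [406.2 227.2] [ 0.4992 -0.1329  0.1   ]
```

View pics/w7c.png

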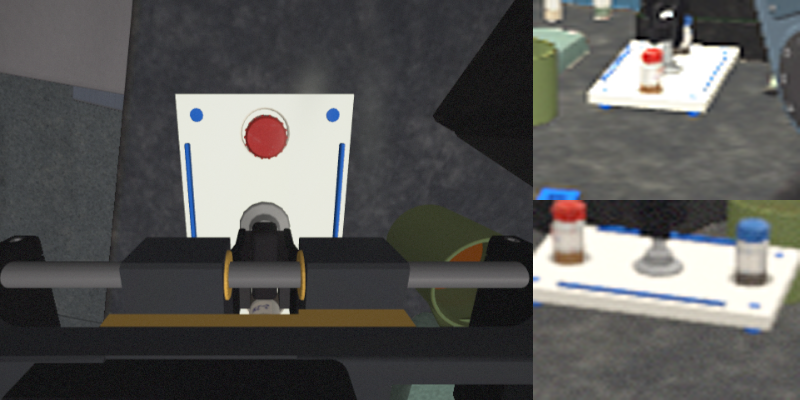

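The tray hangs level with both vials standing in their recesses, and its middle is under the TCP within about 1 mm. I'll carry it over to the stage.

Emit:
jog_arm:
  delta_pos:
    - [0,1,0]
    - [0.1,2.5,0]
    - [0.2,4.5,0]
    - [0.4,7.5,0]
    - [0.5,10.5,0]
    - [0.7,13.5,0]
    - [0.8,16.5,0]
    - [1,19.5,0]
    - [1.1,22.5,0]
    - [1.3,25.5,0]
    - [1.4,28.5,0]
    - [1.5,30.5,0]
  turn: [0,0,0.5,1,1.5,2,2.5,3,3.6,3.6,3.6,3.6]
  grip: [1,1,1,1,1,1,1,1,1,1,1,1]

```text
time_s: 14.45
position: [0.4678, 0.135, 0.1344]
tcp_rot: [[-0.291, 0.957, -0.001], [0.957, 0.291, 0.0], [0.001, -0.001, -1.0]]
force: [0.9, -0.0, -4.4]
opening: 0.156
grasp_force: 30.0
```

Emit:
jog_arm:
  delta_pos:
    - [0,1.5,0]
    - [0,2.3,0]
    - [0,2.6,-1]
    - [0,2.6,-2]
    - [0,2.6,-3]
    - [0,2.6,-3.5]
    - [0,2.6,-3.7]
    - [0,2.6,-3.7]
    - [0,2.6,-3.7]
  turn: [0,0,0,0,0,0,0,0,0]
  grip: [1,1,1,1,1,1,1,1,1]

```text
time_s: 15.58
position: [0.4692, 0.1587, 0.0978]
tcp_rot: [[-0.289, 0.957, 0.001], [0.957, 0.289, 0.0], [-0.0, 0.001, -1.0]]
force: [-0.7, -0.3, -4.7]
opening: 0.153
grasp_force: 30.0
```

```bash
python3 - <<'E'
from h import *
c=shot('wrist','w8'); s=shot('side','side8'); d=shot('scene','scene8')
st=read_state(); t=st['position']; print(t,st['force'],st['moment'])
zd=t[2]+.019-.053
for b in blobs(mask(c['color'],*BL),25): print(b[0],b[1].round(1),onz(c,*b[1],zd).round(4))
A=cv2.resize(c['color'][80:320,180:460],(467,400)); B=np.vstack([cv2.resize(s['color'][235:305,272:352],(267,200),interpolation=2),cv2.resize(d['color'][215:285,216:312],(267,200),interpolation=2)])
cv2.imwrite('pics/w8c.png',np.hstack([A,B]))
E
```

```text
[0.46910318 0.15878686 0.09783604] [ 0.0307516   0.11722878 -4.42199081] [-0.08495823 -0.1487145  -0.02950348]
[   0    0  122   55 5024] [60.7 21. ] [0.3057 0.2508 0.0638]
[216 110  56   2  72] [243.3 110.8] [0.4043 0.2359 0.0638]
[380 110  38   3  75] [400.  111.4] [0.4858 0.2602 0.0638]
[228 130  15  16 182] [235.4 137.7] [0.4034 0.221  0.0638]
[392 130  15  16 183] [399.2 137.7] [0.4902 0.2473 0.0638]
[222 172  13 114 631] [228.1 227.2] [0.4108 0.17   0.0638]
[400 172  14 113 637] [406.2 227.2] [0.5122 0.2007 0.0638]
```

View pics/w8c.png

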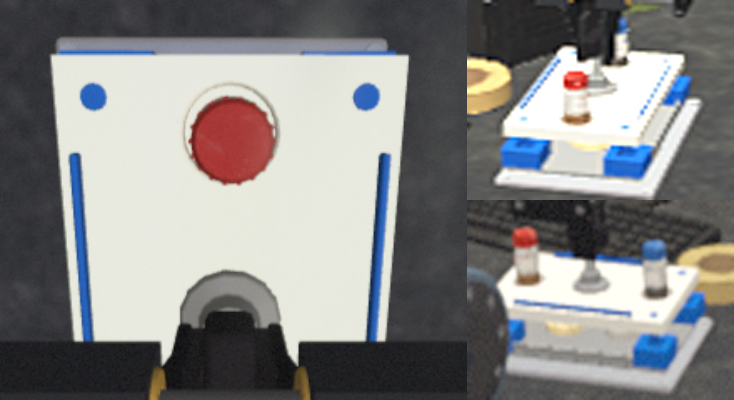

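Wrist view 8 shows the post edges peeping out north of the deck at about rows 110-112. The scene and side insets show the tray level just above the posts. I'll use these edges to measure the lug-to-socket offset.

```bash
python3 - <<'E'
from h import *
c=load('w8'); m=mask(c['color'],(100,90,30),(128,255,255)); m[:100]=0; m[118:]=0; m[:,:200]=0; m[:,440:]=0
n,l,st,ce=cv2.connectedComponentsWithStats(m)
t=np.array([0.4691,0.1588]); a=np.radians(16.8); X=np.array([np.cos(a),np.sin(a)]);Y=np.array([-np.sin(a),np.cos(a)])
for i in range(1,n):
    x,y,w,h,ar=st[i]
    if ar<15: continue
    tops=[(u,np.where(l[:,u]==i)[0].min()) for u in range(x,x+w)]
    print(st[i],[v for u,v in tops][::6])
    for u,v in((x,y),(x+w,y),(x+w/2,y)):
        p=onz(c,u,v,.038)[:2]-t; print(u,v,(p@X*1000).round(1),(p@Y*1000).round(1))
mk=[onz(c,u,v,.0638)[:2]-t for u,v in((235.4,137.7),(399.2,137.7))]
print('marks',[((p@X*1000).round(1),(p@Y*1000).round(1)) for p in mk])
E
```

```text
[215 110  57   3 167] [np.int64(111), np.int64(110), np.int64(110), np.int64(110), np.int64(110), np.int64(110), np.int64(110), np.int64(110), np.int64(110), np.int64(110)]
215 110 -62.3 95.2
272 110 -27.3 95.2
243.5 110 -44.8 95.2
[362 110  56   3 118] [np.int64(111), np.int64(111), np.int64(111), np.int64(111), np.int64(111), np.int64(111), np.int64(111), np.int64(111), np.int64(111), np.int64(110)]
362 110 27.9 95.2
418 110 62.2 95.2
390.0 110 45.1 95.2
marks [(np.float64(-44.9), np.float64(78.6)), (np.float64(45.8), np.float64(78.6))]
```

The tray is about 0.7 mm too far along +y relative to the posts. I'll correct that and lower lightly.

Emit:
jog_arm:
  delta_pos:
    - [0,-0.07,0]
    - [0,-0.07,-0.1]
    - [0,-0.07,-0.2]
    - [0,-0.07,-0.3]
    - [0,-0.07,-0.4]
    - [0,-0.07,-0.5]
    - [0,-0.07,-0.6]
    - [0,-0.07,-0.7]
    - [0,-0.07,-0.75]
    - [0,-0.07,-0.8]
    - [0,-0.07,-0.8]
  turn: [0,0,0,0,0,0,0,0,0,0,0]
  grip: [1,1,1,1,1,1,1,1,1,1,1]

```text
time_s: 17.1
position: [0.4689, 0.158, 0.0895]
tcp_rot: [[-0.289, 0.957, -0.0], [0.957, 0.289, -0.0], [-0.0, -0.0, -1.0]]
force: [-0.0, 0.1, -4.1]
opening: 0.154
grasp_force: 30.0
```

```bash
cat > chk.py <<'E'
import sys
from h import *
n=sys.argv[1]; c=shot('wrist',n); st=read_state(); t=st['position']; print(st['time_s'],t,st['force'].round(1),st['moment'].round(2))
a=np.radians(16.8); X=np.array([np.cos(a),np.sin(a)]);Y=np.array([-np.sin(a),np.cos(a)])
mk=sorted([b[1] for b in blobs(mask(c['color'],*BL),60) if 120<b[1][1]<170 and b[0][2]<30 and b[0][3]<30],key=lambda p:p[0]); print('marks',mk)
# height from spacing of marks (90 mm): rays onto planes
from scipy.optimize import brentq
f=lambda z: np.linalg.norm(onz(c,*mk[0],z)-onz(c,*mk[1],z))-.0907
z=brentq(f,0,.15); print('deck z by mark spacing',z,'if hanging',t[2]-.034)
E
python3 chk.py w9
```

```text
17.15 [0.46894456 0.15802165 0.08955563] [-0.3 -0.4 -3.8] [ 0.05 -0.11  0.  ]
marks [array([235.42857143, 137.72527473]), array([399.16939891, 137.7431694 ])]
deck z by mark spacing 0.0555184047926927 if hanging 0.05555563265838773
```

The lugs are already below the post tops, with the deck at 55.5 mm and the load unchanged. I'll keep lowering.

Emit:
jog_arm:
  delta_pos:
    - [0,0,-0.1]
    - [0,0,-0.2]
    - [0,0,-0.3]
    - [0,0,-0.4]
    - [0,0,-0.5]
    - [0,0,-0.6]
    - [0,0,-0.7]
    - [0,0,-0.8]
    - [0,0,-0.8]
  turn: [0,0,0,0,0,0,0,0,0]
  grip: [1,1,1,1,1,1,1,1,1]

```text
time_s: 18.27
position: [0.469, 0.1581, 0.0818]
tcp_rot: [[-0.289, 0.957, 0.0], [0.957, 0.289, 0.0], [-0.0, 0.0, -1.0]]
force: [-1.9, -1.1, 1.2]
opening: 0.158
grasp_force: 30.0
```

```bash
python3 chk.py w10
```

```text
18.325 [0.46897127 0.15801075 0.08181379] [-0.6 -0.4  1.3] [-0.03  0.1  -0.01]
marks [array([234.71891892, 137.6972973 ]), array([399.72375691, 137.7679558 ])]
deck z by mark spacing 0.049340406195317904 if hanging 0.04781379460972264
```

Contact at about 1.3 N, with the handle compressed about 2 mm and the deck at 50 mm, so the tray is home. I'll release it and back off.

Emit:
jog_arm:
  delta_pos:
    - [0,0,0]
    - [0,0,0]
    - [0,0,0]
    - [0,0,0]
    - [0,0,1.5]
    - [0,0,4]
    - [0,0,8]
    - [0,0,13]
    - [0,-3,15]
    - [0,-3,15]
    - [0,-3,15]
  turn: [0,0,0,0,0,0,0,0,0,0,0]
  grip: [0.7,0.6,0.5,0.5,0.4,0.4,0.4,0.4,0.4,0.4,0.4]

```text
time_s: 19.7
position: [0.4683, 0.1283, 0.2316]
tcp_rot: [[-0.288, 0.958, -0.001], [0.958, 0.288, 0.0], [0.001, -0.0, -1.0]]
force: [-0.1, -0.0, -0.3]
opening: 0.6
grasp_force: 0.0
```

```bash
python3 - <<'E'
from h import *
c=shot('wrist','w11'); s=shot('side','side11'); d=shot('scene','scene11')
P={}
for b in blobs(mask(c['color'],*BL),25): print(b[0],b[1].round(1),onz(c,*b[1],.05).round(4))
for n,q in(('side',s),('scene',d)): print(n,proj(q,np.array([.469,.158,.05])))
A=cv2.resize(c['color'][60:320,200:440],(400,433),interpolation=2); B=np.vstack([cv2.resize(s['color'][235:305,272:352],(300,216),interpolation=2),cv2.resize(d['color'][215:285,216:312],(300,217),interpolation=2)])
cv2.imwrite('pics/w11c.png',np.hstack([A,B]))
E
```

```text
[  0   0  44  26 478] [18.5  9.2] [0.1612 0.2336 0.05  ]
[  54    0  148   56 5649] [127.9  20.7] [0.255  0.2525 0.05  ]
[263  92  35  36 137] [272.3 101.4] [0.395  0.2249 0.05  ]
[355  92  36  10  77] [374.5  93. ] [0.4849 0.2596 0.05  ]
[276 105   8   9  56] [279.6 108.8] [0.4033 0.2206 0.05  ]
[371 105   8   8  34] [374.9 108.3] [0.4897 0.247  0.05  ]
[272 130   6 119 290] [274.4 188.2] [0.4179 0.1464 0.05  ]
[375 130   8 119 253] [378.2 193.1] [0.5198 0.1721 0.05  ]
[269 244   3  31  58] [270.2 259.5] [0.4329 0.0715 0.05  ]
[316 256  23  24 414] [326.8 268. ] [0.4938 0.0797 0.05  ]
[281 261   7   7  37] [284. 264.] [0.4484 0.0708 0.05  ]
[365 261   7   7  36] [368.  263.9] [0.5349 0.097  0.05  ]
side [311.08754675 269.65891376]
scene [261.0872701 249.8255447]
```

View pics/w11c.png

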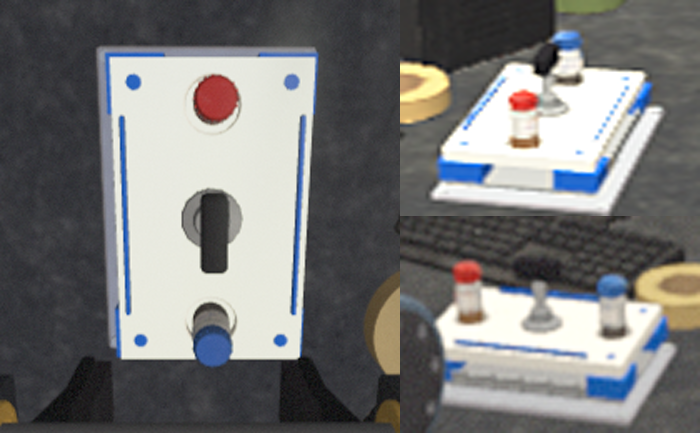

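The deck rests flush on the posts, both vials stand in their recesses, and the mark spacing agrees with the deck at 50 mm and level. I'm handing in.

```bash
python3 -c "
from rig import *
print(hand_in())"
```

```text
the job is handed in; nothing more can be done
None
```

The job is handed in with no verdict shown: the red vial stands in the empty recess, the tray looked home and level on the lower tray in the last pictures, both vials are upright, and the arm is clear, at about 20 s of the 58 s allowed.

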